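# Set up the draw-leaf side shelf

## Robot

A 6-joint arm with a two-finger parallel gripper is mounted at the origin on a cart in front of the work surface, level with it; the furniture and walls round the work are solid. World frame = base frame: x ahead of the robot, y to its left, z up, the work surface at z = 0. Lengths are in m, angles in rad, forces in N, time in s.
With the tool pointing down it reaches from about 0.325 to 0.925 m from the base axis. Payload 3.1 kg.
Tool frame: the origin (TCP) lies between the finger pads; the fingertips stand 8 mm ahead of it and the grasp point (between the pads) lies 11 mm behind it; z points along the fingers, y is the line along which they close (so a half turn about z gives the same grasp; the last joint's range is limited). The gripper opens to 85 mm and grips with 20 to 120 N. Pads are 22 mm wide; open, the fingers measure 114 mm over their backs; the gripper's body (76 mm by 85 mm) begins 54 mm behind the grasp point. The pads swing forward as they close: fully open they stand 13 mm farther back than shut.
Start: joints at [-1.327, 0.217, 1.613, -0, 1.311, -0.112], TCP at [0.218, -0.586, 0.239] pointing down, gripper open.
Joint ranges: [-2.75, 2.75], [-0.78, 2.1], [0.31, 2.55], [-1.13, 4.27], [0.13, 2.63], [-2.58, 2.58]. Speed limits (rad/s): [2.79, 2.79, 3.14, 3.14, 3.14, 3.14].

## Interface

Orientations are given as a unit quaternion [x, y, z, w].
In Python, from workcell import r gives the robot as it stands.
- The arm moves only by the tool drive_tool, never from a script. Its argument "series" is one flat list of numbers, 6 for each row, row after row: the shift along the tool's x, y, z as a fraction of full scale, then the turn, a rotation vector about the tool's x, y, z as a fraction of full scale. A call has 1 to 12 rows; each row shifts and turns the commanded pose from where the row before left it, along the tool's axes as they then stand; what a row does not reach is not made up. Full scale, the value 1, is 0.8 m for a shift and 0.08 rad for a turn. A row lasts 1/8 s, in which the tool goes at most 62.5 mm and 10.7 degrees, less where a joint would pass 70% of its speed; a pose out of reach is approached as far as the arm can. A call with a number of a shift or a turn outside -1 to 1 is refused whole. A call with a gripper value outside its range is refused whole. "gripper" is the gripper's target within -1 to 1 (shut at 1, half-way at 0, fully open at -1), set as the call begins (left out, the last holds). The fingers move at their own pace and stop on an object; "newtons" is the grip in N (left out, the last holds). Time passes only in rows, so rows that do not move let the fingers close. It gives the time, the measured TCP pose, the force, the opening and the grip force at its end, in the units of the state.
- r.get_state(): the state, without advancing time (a new reading comes with each control period).
- r.capture(name): name is "scene" or "side" or "wrist"; returns (picture, depth): 400x640x3 uint8, blue, green, red; 400x640 float32, m along the optical axis (not along the pixel's ray), 0 where there is no reading.
- r.get_calibration(name): a dict with "camera_matrix" (3x3 intrinsics, pixels), "R" (3x3) and "t" (3): a world point X has camera coordinates R X + t. Camera axes: x right, y down, z forward; pixel columns grow to the right and rows downward; lengths in m; the calibration is good to about 2 mm. A picture is of the moment at which its call begins: read the wrist's pose just before it. get_calibration takes no time and is no camera call; for the wrist camera it gives the pose at the moment of the call.
- r.close_job(): hands the job in; it is judged then, once.
Trained networks look in the newest picture that a camera, given by its name, has taken for a name from the list of things; names that differ only in an ending like _2 or _b are one class to them, and where a whole thing is asked for, a point or a joint stands for the part that bears it (a point fixed in the world has none). Each returns a list of dicts, best first, with "p" (0 to 1); they miss things now and then, are a little off and sometimes report something else, mostly with a low value. They report only what shows in the picture. A call takes as long as a camera call.
- r.recognise(camera, target): "xyz" ([x, y, z] in m, in the coordinates of the camera as it stood for that picture, good to about 4 mm: the middle of the surface that is visible of it).
- r.masks_of(camera, target): "mask" (400x640 bool, what is visible of it).
The state is a dict: "clock": time; "q": joint angles; "qd": joint speeds; "tau": joint torques, N m; "eef_pos": TCP position; "tcp_rot": TCP orientation; "ft_force": force on the tool from outside, world axes, zero at the start; "moment": the same for the moment, N m; "width": opening from 0.0 (shut) to 1.0 (fully open); "finger_force": force on a finger pad.
Only numpy, scipy, OpenCV 4.12 (cv2) and the standard library are available. Lean on these libraries where they do the work, as an engineer would, in place of code of your own. Each camera call takes 0.05 s, during which the arm holds its last target. There are 200 camera calls.

## Task

Set up the side shelf: push the orange prop leg out from the riser until it meets its rubber stop and press it firmly home there (about 14 N for a moment, never 20 N), and leave it standing out. Then draw the shelf's leaf out by its knob until it stops, so that it rests level on the leg, and let go. Leave the scoop and the red gasket where they are.

Things in the scene. Friction and masses are not known exactly. Their poses are not given: they have to be found in the camera images.
- side_shelf: Fixed riser: grey sides, plywood top at 106 mm with two low rails (to 116 mm) along its x. 160 mm wide (y). Origin on the table under the middle of its front edge; it fills x -150..0 mm. The leg swings out and the leaf is drawn out to its +x. The leg's pin stands at x 12, y -45 mm in this frame.
- prop_leg: Orange leg, an upright plate swinging like a gate on an upright pin. Origin on the pin, 14.5 mm above the table. The plate runs along its +y, 0..110 mm, from 26 to 104.5 mm above the table, faces at x = +-5 mm; +x is the way it swings out. Angle 0 = its y along the shelf's y, growing towards the shelf's +x, 1.57 = straight out. Starts at 0.45 to 1.1. Friction of 0.25 N m holds it where left.
- leg_push (a point): A good point to push the leg: on its inner face (towards the riser), 88 mm from the pin, 90 mm above the table. Push along the leg's +x, following the arc. The rubber stop at the foot of the pin is set differently each time, to meet the leg between 1.40 and 1.70 rad; the setting is not reported, so feel for it. It gives about 1 mm per 3 N here. Swinging freely takes about 3 N.
- leg_end (a point): Middle of the leg's free end, 110 mm from the pin, 57 mm above the table.
- draw_leaf: Loose wooden leaf lying on the riser between the rails, 156 mm long (x, same way as the shelf's), 132 wide, 6 thick, 0.3 kg, blue strip along its front edge. Origin under its knob, at the underside. Ears on its sides meet black end blocks on the rails when the leaf is drawn out 85 to 97 mm; most of its weight then hangs over the front edge, so without the leg it tips off.
- leaf_knob (a point): Centre of the part to grip on the leaf's black knob: upright cylinder, 18 mm across, from 118 to 148 mm above the table; this point is 135.5 mm above the table. At the start about 67 mm behind the riser's front edge. The leaf's top is at 112 mm. Sliding takes about 2 N.
- scoop: Bystander: metal flour scoop, 200 x 60 x 34 mm, lying on the table to the left; origin under its middle.
- gasket: Bystander: red rubber ring, 74 mm across, 9 mm thick, on the table to the right; origin under its middle.

How it is judged:
On the way:
1. with the leaf still in, the leg is swung out (its end at least 18 mm to the -y side of the shelf's middle) and pressed by the robot with more than 8 N for 0.2 s (contact force between any of the fingers, the arm and prop_leg above 8 N and y of leg_end in the frame of side_shelf below -0.018 m and x of leaf_knob in the frame of side_shelf below -0.03 m), for 0.2 s.
At the end, for the whole second after the job is handed in: The leg stands out (its end at least 18 mm to the -y side of the shelf's middle), the leaf is drawn out until its knob is at least 15 mm in front of the riser's front edge (it stops at about 23.5 mm), rests on the leg with more than 0.2 N, level within 0.06 rad, and all is at rest (y of leg_end in the frame of side_shelf below -0.018 m and x of leaf_knob in the frame of side_shelf above 0.015 m and contact force between draw_leaf and prop_leg above 0.2 N and angle between draw_leaf's own z axis and vertical below 0.06 rad and linear speed of draw_leaf below 0.02 m/s and angular speed of prop_leg below 0.05 rad/s); the robot touches nothing.
It fails at once if the robot presses on the leg with 20 N or more (contact force between any of the fingers, the arm and prop_leg above 20 N).
It fails at once if the leaf tips by more than 0.2 rad (angle between draw_leaf's own z axis and vertical above 0.2 rad).
It fails at once if the scoop or the gasket is moved by more than 20 mm (distance of any of scoop, gasket from where it was at the start of the episode above 0.02 m).
It also fails if it takes over 69 s, if anything falls off the work surface, if the arm or the gripper's body presses on something with over 40 N, if the wrist force passes 120 N, or if a joint passes its speed limit or range.

## Working session

There is one attempt and no reset: what is moved stays moved. The work goes in short steps, Python scripts to look and compute and a tool call to move; the robot and the scene stay as the last step left them, time stands still between calls to the robot, and variables do not carry over. Pictures are saved under pics/ and viewed, at most 10 in all, crops included, and the job is handed in when it is done.

Besides the shell and the picture viewer there is one more tool, called after "Request:" by a JSON object that holds its "name" and its "arguments". drive_tool: Moves the arm, as the interface text tells. Its arguments: {"type":"object","properties":{"series":{"type":"array","items":{"type":"number"}},"gripper":{"type":"number"},"newtons":{"type":"number"}},"required":["series"]}

```bash
mkdir -p pics
cat > h.py <<'E'
from workcell import r
import numpy as np, cv2
from scipy.spatial.transform import Rotation as Ro
def cloud(cam,depth):
    c=r.get_calibration(cam);K=np.array(c["camera_matrix"]);R=np.array(c["R"]);t=np.array(c["t"]).ravel()
    v,u=np.mgrid[:400,:640]
    P=np.stack([(u-K[0,2])/K[0,0]*depth,(v-K[1,2])/K[1,1]*depth,depth],-1)
    return (P-t)@R
def toworld(cam,p):
    c=r.get_calibration(cam);return (np.array(p)-np.array(c["t"]).ravel())@np.array(c["R"])
E
python3 - <<'E'
from h import *
s=r.get_state();print(s["clock"],s["eef_pos"],s["tcp_rot"],s["width"])
for cam in("scene","side"):
    im,d=r.capture(cam);cv2.imwrite(f"pics/{cam}0.png",im);np.save(f"{cam}.npy",d);W=cloud(cam,d)
    for n in("side_shelf","prop_leg","draw_leaf","leaf_knob","leg_end","scoop","gasket"):
        for o in r.recognise(cam,n)[:2]: print(cam,n,round(o["p"],2),toworld(cam,o["xyz"]).round(4))
    for n in("prop_leg","draw_leaf","side_shelf"):
        for o in r.masks_of(cam,n)[:1]:
            np.save(f"{cam}_{n}_m.npy",o["mask"]);P=W[o["mask"]&(d>0)]
            print(n,len(P),np.percentile(P,[2,50,98],axis=0).round(3).tolist())
    np.save(f"{cam}_W.npy",W)
print(r.get_state()["clock"])
E
```

```text
0.0 [ 0.21752584 -0.5850698   0.23798232] [ 9.84216990e-01  1.76961772e-01 -9.25407241e-05 -1.19936173e-03] 1.0045371059807948
scene side_shelf 0.73 [0.4377 0.1891 0.0738]
scene prop_leg 0.82 [0.4656 0.261  0.0775]
scene prop_leg 0.7 [0.591  0.47   0.0118]
scene draw_leaf 0.55 [0.4794 0.1384 0.1143]
scene leaf_knob 0.93 [0.4855 0.1369 0.1137]
scene leg_end 0.82 [0.4685 0.2567 0.0777]
scene scoop 0.88 [0.5912 0.47   0.0104]
prop_leg 331 [[0.428, 0.223, -0.002], [0.463, 0.257, 0.077], [0.524, 0.277, 0.107]]
draw_leaf 1711 [[0.421, 0.057, 0.107], [0.485, 0.139, 0.112], [0.555, 0.211, 0.133]]
side_shelf 1558 [[0.403, 0.054, -0.0], [0.439, 0.187, 0.075], [0.569, 0.275, 0.118]]
side side_shelf 0.57 [0.4696 0.2556 0.0646]
side prop_leg 0.77 [0.4706 0.2538 0.0644]
side draw_leaf 0.77 [0.4819 0.142  0.1132]
side leaf_knob 0.82 [0.4845 0.143  0.1103]
side leg_end 0.84 [0.4701 0.257  0.0754]
side scoop 0.82 [0.5961 0.4798 0.0169]
side scoop 0.64 [0.488  0.1476 0.1124]
prop_leg 1245 [[0.43, 0.223, 0.013], [0.471, 0.256, 0.068], [0.526, 0.277, 0.106]]
draw_leaf 1796 [[0.423, 0.059, 0.109], [0.486, 0.145, 0.113], [0.556, 0.215, 0.139]]
side_shelf 2716 [[0.405, 0.096, 0.006], [0.473, 0.214, 0.076], [0.564, 0.277, 0.117]]
1.1
```

View pics/scene0.png

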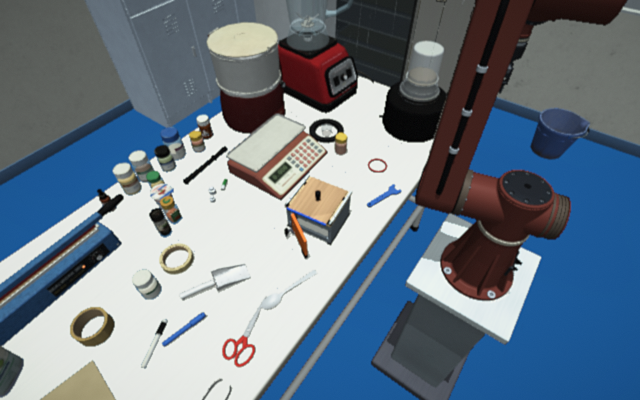

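View pics/side0.png

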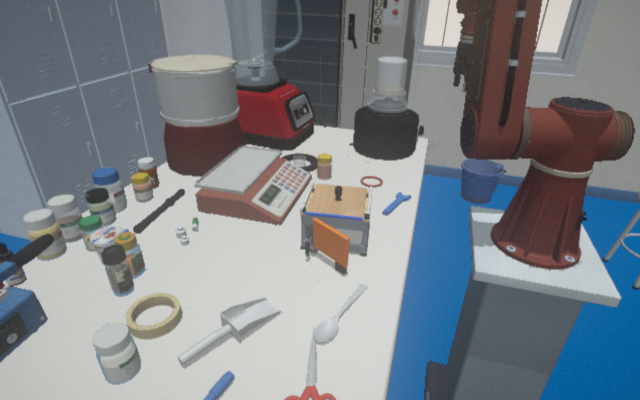

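The pictures show the riser with its blue-edged leaf facing world +y (side view ~(338,215)), the knob at (338,193), and the orange leg half out at (331,243), with the pin at its left end. The scoop is at (235,325) and the gasket at (372,181).

Run:
```python
from h import *
A=[];L=[];K=[]
for cam in("scene","side"):
    W=np.load(f"{cam}_W.npy");d=np.load(f"{cam}.npy")
    m=np.load(f"{cam}_draw_leaf_m.npy")&(d>0);P=W[m]
    T=P[(P[:,2]>.106)&(P[:,2]<.118)]
    print(cam,"leaf",cv2.minAreaRect(T[:,:2].astype(np.float32)*1000), np.median(T,0).round(4))
    box=(abs(W[...,0]-.485)<.06)&(abs(W[...,1]-.14)<.05)&(W[...,2]>.122)&(W[...,2]<.16)&(d>0);k=W[box]
    print("knob",len(k),k.mean(0).round(4),k.min(0).round(3),k.max(0).round(3))
    m=np.load(f"{cam}_prop_leg_m.npy")&(d>0);m=cv2.erode(m.astype(np.uint8),np.ones((2,2)))>0;P=W[m];P=P[(P[:,2]>.03)&(P[:,2]<.104)&(P[:,1]>.2)]
    vx,vy,x0,y0=cv2.fitLine(P[:,:2].astype(np.float32),cv2.DIST_HUBER,0,.001,.001).ravel()
    s=(P[:,:2]-[x0,y0])@[vx,vy];print("leg",len(P),vx,vy,x0,y0,np.percentile(s,[1,99]))
    # riser front face
    F=W[(d>0)&(W[...,2]>.02)&(W[...,2]<.1)&(W[...,0]>.4)&(W[...,0]<.57)&(W[...,1]>.17)&(W[...,1]<.24)&~np.load(f"{cam}_prop_leg_m.npy")]
    print("front",len(F),np.percentile(F,[5,50,95],axis=0).round(3).tolist())
    R=W[(d>0)&(W[...,2]>.113)&(W[...,2]<.119)&(W[...,0]>.38)&(W[...,0]<.6)&(W[...,1]>.03)&(W[...,1]<.25)]
    print("rails",len(R),cv2.minAreaRect(R[:,:2].astype(np.float32)*1000))
    im=cv2.imread(f"pics/{cam}0.png");u,v=(318,215) if cam=="scene" else (338,225)
    cv2.imwrite(f"pics/{cam}c.png",cv2.resize(im[v-60:v+60,u-60:u+60],(600,600),interpolation=cv2.INTER_CUBIC))
```

```text
scene leaf ((489.0225524902344, 132.45765686035156), (140.9283447265625, 158.61837768554688), 6.773499011993408) [0.4842 0.1393 0.1124]
knob 40 [0.4865 0.1354 0.1415] [0.479 0.128 0.126] [0.495 0.141 0.151]
leg 194 0.8652487 -0.5013429 0.45948222 0.26101065 [-0.03418474  0.06685303]
front 357 [[0.403, 0.178, 0.021], [0.464, 0.192, 0.059], [0.554, 0.219, 0.089]]
rails 796 ((488.9800109863281, 132.10215759277344), (161.34622192382812, 159.32691955566406), 6.815783977508545)
side leaf ((490.8372802734375, 134.68106079101562), (140.74746704101562, 161.7391357421875), 6.4817986488342285) [0.4849 0.1484 0.1128]
knob 72 [0.4887 0.1378 0.1393] [0.481 0.128 0.123] [0.498 0.143 0.15 ]
leg 982 0.86352 -0.50431454 0.47307962 0.25475723 [-0.0477341   0.05999267]
front 861 [[0.406, 0.185, 0.024], [0.47, 0.195, 0.079], [0.557, 0.208, 0.097]]
rails 930 ((490.0321960449219, 133.8544158935547), (159.872314453125, 163.6834716796875), 7.309155464172363)
```

View pics/sidec.png

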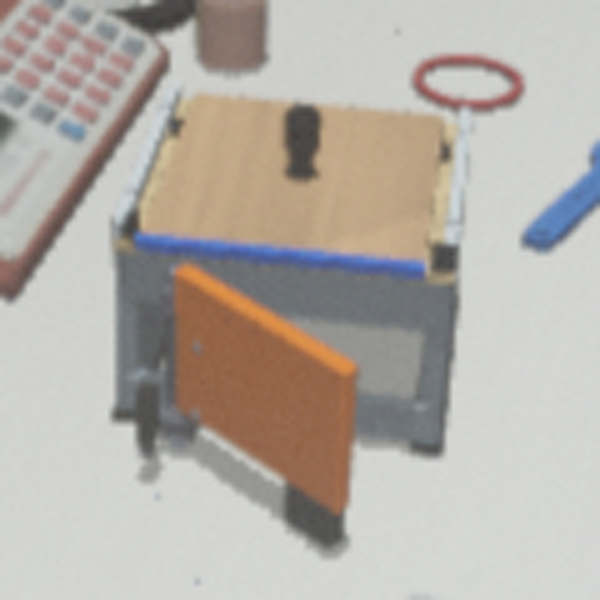

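The crop shows the leg's free end towards the camera at (350,440), the pin at its left (180,350), and a clear gap behind it to the riser. Estimated: shelf yaw is about 6.8° past +90°, the front-edge origin (0.480, 0.205), the pin (0.522, 0.220) and the leg at about 0.65 rad.

```bash
cat >> h.py <<'E'
def rel(p):
    s=r.get_state();R=Ro.from_quat(s["tcp_rot"]);x=R.as_matrix()[:,0]
    print("tool-frame m",(R.inv().apply(np.array(p)-s["eef_pos"])).round(4),"yaw x deg",np.degrees(np.arctan2(x[1],x[0])).round(2),"q",np.round(s["q"],2),"t",s["clock"])
E
python3 - <<'E'
from h import *
for p in([.5,-.2,.239],[.4294,.2363,.239]):rel(p)
for cam in("scene","side"):
    W=np.load(f"{cam}_W.npy");P=W[(np.load(f"{cam}.npy")>0)&(W[...,2]>.12)&(W[...,0]>.3)&(W[...,0]<.75)&(W[...,1]>-.7)&(W[...,1]<.4)]
    H,_,_=np.histogram2d(P[:,0],P[:,1],bins=[np.arange(.3,.76,.1),np.arange(-.7,.41,.1)]);print(H.astype(int));print(P[:,2].max())
E
```

```text
tool-frame m [ 3.990e-01 -2.634e-01  3.000e-04] yaw x deg 20.38 q [-1.33  0.22  1.61 -0.    1.31 -0.11] t 1.1
tool-frame m [ 4.848e-01 -6.969e-01  3.000e-04] yaw x deg 20.38 q [-1.33  0.22  1.61 -0.    1.31 -0.11] t 1.1
[[   0  100  350    3    0    0    0    0    0    0    0]
 [   3  186 1796  264    0    0    0    0   44    0    0]
 [   0   40  422   49    0    0    0    0    2    1    0]
 [   0    0    0    0    0    0    0    0    0    0    0]]
0.35127867494025017
[[   0   40  282    3    0    0    0    0    0    0    0]
 [   0   42 1711  310    0    0    0    0   78    0    0]
 [   0   22  539   76    0    0    0    0    0    0    0]
 [   0    0    0    0    0    0    0    0    0    0    0]]
0.34909315923679546
```

A pot stands at x 0.35–0.57, y −0.6 to −0.4, up to 0.35 m, so I rise above it first.

Request:
{"name": "drive_tool", "arguments": {"series": [0,0,-0.065,0,0,0,0,0,-0.065,0,0,0,0,0,-0.065,0,0,0,0,0,-0.065,0,0,0,0,0,0,0,0,0], "gripper": 1, "newtons": 40}}

```text
clock: 1.72
eef_pos: [0.2182, -0.5876, 0.4548]
tcp_rot: [0.984, 0.177, 0.0, 0.006]
ft_force: [-0.0, 0.4, 0.0]
width: -0.004
finger_force: 0.0
```

Request:
{"name": "drive_tool", "arguments": {"series": [0.04,-0.043,0,0,0,0,0.04,-0.043,0,0,0,0,0.04,-0.043,0,0,0,0,0.04,-0.043,0,0,0,0,0.04,-0.043,0,0,0,0,0.04,-0.043,0,0,0,0,0.04,-0.043,0,0,0,0,0.04,-0.043,0,0,0,0,0.04,-0.043,0,0,0,0,0.04,-0.043,0,0,0,0,0,0,0,0,0,0]}}

```text
clock: 3.1
eef_pos: [0.3983, -0.1493, 0.4462]
tcp_rot: [0.984, 0.18, -0.0, -0.001]
ft_force: [0.7, -0.4, 1.3]
width: -0.001
finger_force: 0.0
```

```bash
python3 -c "
from h import *
rel([.4294,.2363,.20])"
```

```text
tool-frame m [ 0.1655 -0.3493  0.2467] yaw x deg 20.7 q [-0.52 -0.32  1.75  0.    1.71  0.69] t 3.1
```

Request:
{"name": "drive_tool", "arguments": {"series": [0.0207,-0.0437,0.0308,0,0,0,0.0207,-0.0437,0.0308,0,0,0,0.0207,-0.0437,0.0308,0,0,0,0.0207,-0.0437,0.0308,0,0,0,0.0207,-0.0437,0.0308,0,0,0,0.0207,-0.0437,0.0308,0,0,0,0.0207,-0.0437,0.0308,0,0,0,0.0207,-0.0437,0.0308,0,0,0,0.0207,-0.0437,0.0308,0,0,0,0.0207,-0.0437,0.0308,0,0,0]}}

```text
clock: 4.35
eef_pos: [0.4313, 0.2334, 0.1992]
tcp_rot: [0.984, 0.176, -0.0, 0.0]
ft_force: [-0.7, -1.1, 0.9]
width: 0.001
finger_force: 0.0
```

Request:
{"name": "drive_tool", "arguments": {"series": [0,0,0,0,0,-0.95,0,0,0,0,0,-0.95,0,0,0,0,0,-0.95,0,0,0,0,0,-0.95,0,0,0,0,0,-0.95,0,0,0,0,0,-0.95,0,0,0,0,0,-0.95,0,0,0,0,0,-0.95,0,0,0,0,0,-0.95,0,0,0,0,0,0]}}

```text
clock: 5.6
eef_pos: [0.4313, 0.2323, 0.2]
tcp_rot: [0.868, 0.496, -0.001, 0.0]
ft_force: [-0.1, 0.5, -0.6]
width: 0.003
finger_force: 0.0
```

Run:
```python
from h import *
rel([.4294,.2363,.09])
im,d=r.capture("side");W=cloud("side",d)
for o in r.recognise("side","leaf_knob")[:1]: print(o["p"],toworld("side",o["xyz"]).round(4))
im,d=r.capture("wrist");cv2.imwrite("pics/w1.png",im);W=cloud("wrist",d)
for n in("leaf_knob","prop_leg"):
    for o in r.recognise("wrist",n)[:1]: print(n,o["p"],toworld("wrist",o["xyz"]).round(4))
for o in r.masks_of("wrist","prop_leg")[:1]:
    P=W[o["mask"]&(d>0)];P=P[(P[:,2]>.099)&(P[:,2]<.112)];print(len(P));print(cv2.minAreaRect(P[:,:2].astype(np.float32)*1000)) if len(P)>5 else 0
```

```text
tool-frame m [ 0.0026 -0.0036  0.11  ] yaw x deg 59.46 q [ 0.35 -0.04  1.96 -0.    1.22  0.88] t 5.6
0.65 [0.4891 0.1489 0.1108]
leaf_knob 0.73 [0.5113 0.1514 0.112 ]
prop_leg 0.6 [0.4815 0.2481 0.1032]
1906
((478.1724853515625, 245.33030700683594), (10.409826278686523, 109.28094482421875), 59.380088806152344)
```

View pics/w1.png

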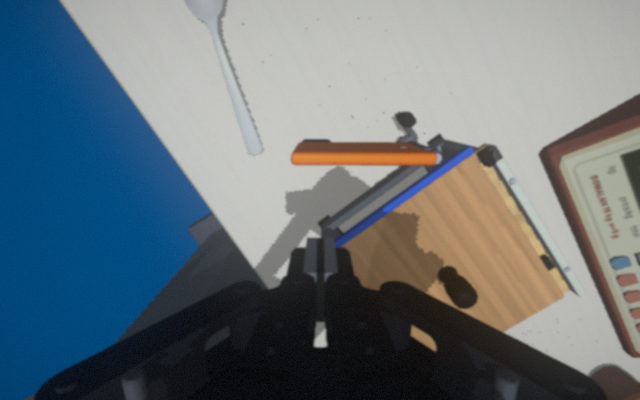

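The wrist view shows the leg's top (293–440, 153) running parallel to the finger line, with the finger tips (320,265) heading into the gap. The leg fit agrees with the earlier one to under a millimetre, so I descend.

Request:
{"name": "drive_tool", "arguments": {"series": [0.001,-0.001,0.0345,0,0,0,0,-0.001,0.0345,0,0,0,0,0,0.0345,0,0,0,0,0,0.0345,0,0,0,0,0,0,0,0,0]}}

```text
clock: 6.52
eef_pos: [0.428, 0.2341, 0.0882]
tcp_rot: [0.868, 0.497, -0.003, -0.0]
ft_force: [-0.2, -0.5, 0.7]
width: -0.001
finger_force: 0.0
```

Request:
{"name": "drive_tool", "arguments": {"series": [0.007,0,0,0,0,0,0.007,0,0,0,0,0,0.003,0,0,0,0,0,0.003,0,0,0,0,0]}}

```text
clock: 7.02
eef_pos: [0.4389, 0.2492, 0.0911]
tcp_rot: [0.868, 0.497, 0.001, 0.0]
ft_force: [0.9, -0.5, -0.1]
width: 0.005
finger_force: 0.0
```

Request:
{"name": "drive_tool", "arguments": {"series": [0.0089,-0.0016,0,0,0,1,0.0089,-0.0016,0,0,0,1,0.0089,-0.0016,0,0,0,1,0.0089,-0.0016,0,0,0,1]}}

```text
clock: 7.52
eef_pos: [0.451, 0.2735, 0.0902]
tcp_rot: [0.936, 0.351, -0.001, 0.001]
ft_force: [-1.3, -3.3, 0.1]
width: -0.002
finger_force: 1.3
```

Request:
{"name": "drive_tool", "arguments": {"series": [0.0089,-0.0016,0,0,0,1,0.0089,-0.0016,0,0,0,1,0.0089,-0.0016,0,0,0,1,0.0089,-0.0016,0,0,0,1]}}

```text
clock: 8.02
eef_pos: [0.4711, 0.2936, 0.09]
tcp_rot: [0.98, 0.198, -0.002, 0.001]
ft_force: [-0.5, -2.7, 0.6]
width: -0.008
finger_force: 1.3
```

```bash
cat >> h.py <<'E'
def legth():
    s=r.get_state();R=Ro.from_quat(s["tcp_rot"]).as_matrix();pin=np.array([.5255,.2173])
    v=s["eef_pos"][:2]-pin;rad=np.hypot(*v)
    a=np.arctan2(v[1],v[0])-np.arcsin(16/1000/rad)  # leg direction
    print("theta(tcp)",round(a-np.radians(6.8),3),"rad",rad.round(4),"yaw",np.degrees(np.arctan2(R[1,0],R[0,0])).round(1),"leg n",np.degrees(a-np.pi/2).round(1),"F",np.round(s["ft_force"],1),"Ftool",(R.T@s["ft_force"]).round(1),"t",s["clock"])
E
python3 -c "
from h import *
legth()"
```

```text
theta(tcp) 1.9 rad 0.0937 yaw 22.8 leg n 25.7 F [-0.5 -2.7  0.6] Ftool [-1.5  2.3 -0.6] t 8.025
```

Request:
{"name": "drive_tool", "arguments": {"series": [0.0045,0,0,0,0,0.3,0.0045,0,0,0,0,0.3,0.0045,0,0,0,0,0.3]}}

```text
clock: 8.4
eef_pos: [0.4818, 0.2988, 0.0904]
tcp_rot: [0.987, 0.163, -0.001, -0.0]
ft_force: [-2.5, -0.1, 1.8]
width: 0.005
finger_force: 1.5
```

Request:
{"name": "drive_tool", "arguments": {"series": [0.003,0,0,0,0,0.4]}}

```text
clock: 8.52
eef_pos: [0.4843, 0.2998, 0.0906]
tcp_rot: [0.989, 0.146, -0.0, -0.0]
ft_force: [-5.1, 0.5, 1.3]
width: -0.001
finger_force: 1.5
```

```bash
sed -i 's/"theta(tcp)",round(a-np.radians(6.8),3)/"theta",round(np.radians(186.8)-a,3)/' h.py
python3 -c "
from h import *
legth()"
```

```text
theta 1.401 rad 0.0923 yaw 16.8 leg n 16.5 F [-5.1  0.5  1.3] Ftool [-4.8 -1.9 -1.3] t 8.525
```

Request:
{"name": "drive_tool", "arguments": {"series": [0.0012,0,0,0,0,0,0,0,0,0,0,0]}}

```text
clock: 8.78
eef_pos: [0.4853, 0.3, 0.0906]
tcp_rot: [0.989, 0.147, 0.0, -0.0]
ft_force: [-2.5, 0.4, 1.9]
width: -0.001
finger_force: 1.4
```

Request:
{"name": "drive_tool", "arguments": {"series": [0.0012,0,0,0,0,0,0,0,0,0,0,0]}}

```text
clock: 9.02
eef_pos: [0.4862, 0.3001, 0.0906]
tcp_rot: [0.989, 0.147, 0.0, -0.0]
ft_force: [-3.8, 1.3, 2.4]
width: 0.001
finger_force: 1.5
```

Request:
{"name": "drive_tool", "arguments": {"series": [0.0012,0,0,0,0,0,0,0,0,0,0,0]}}

```text
clock: 9.28
eef_pos: [0.4872, 0.3002, 0.0905]
tcp_rot: [0.989, 0.147, 0.0, -0.0]
ft_force: [-3.7, 0.7, 1.9]
width: -0.001
finger_force: 1.5
```

Still swinging freely at about 3–4 N; I continue in 1.5 mm steps.

Request:
{"name": "drive_tool", "arguments": {"series": [0.002,0,0,0,0,0.2,0.002,0,0,0,0,0.2]}}

```text
clock: 9.52
eef_pos: [0.4903, 0.3012, 0.0905]
tcp_rot: [0.991, 0.131, -0.0, -0.0]
ft_force: [-2.6, 1.0, 0.9]
width: 0.001
finger_force: 1.6
```

Request:
{"name": "drive_tool", "arguments": {"series": [0.002,0,0,0,0,0.2,0,0,0,0,0,0]}}

```text
clock: 9.78
eef_pos: [0.492, 0.3016, 0.0905]
tcp_rot: [0.992, 0.123, 0.0, -0.0]
ft_force: [-3.3, 1.4, 1.3]
width: -0.002
finger_force: 1.4
```

Request:
{"name": "drive_tool", "arguments": {"series": [0.002,0,0,0,0,0.2,0,0,0,0,0,0]}}

```text
clock: 10.02
eef_pos: [0.4934, 0.3019, 0.0905]
tcp_rot: [0.993, 0.116, 0.0, -0.0]
ft_force: [-3.6, 0.9, 2.0]
width: 0.0
finger_force: 1.5
```

Request:
{"name": "drive_tool", "arguments": {"series": [0.002,0,0,0,0,0.2,0,0,0,0,0,0]}}

```text
clock: 10.28
eef_pos: [0.495, 0.3023, 0.0905]
tcp_rot: [0.994, 0.108, 0.0, -0.0]
ft_force: [-4.1, 1.4, 1.4]
width: -0.003
finger_force: 1.5
```

Request:
{"name": "drive_tool", "arguments": {"series": [0.002,0,0,0,0,0.2,0,0,0,0,0,0]}}

```text
clock: 10.52
eef_pos: [0.4966, 0.3027, 0.0905]
tcp_rot: [0.995, 0.1, 0.0, -0.0]
ft_force: [-3.2, 2.0, 0.8]
width: 0.001
finger_force: 1.5
```

Request:
{"name": "drive_tool", "arguments": {"series": [0.002,0,0,0,0,0.2,0,0,0,0,0,0]}}

```text
clock: 10.78
eef_pos: [0.4978, 0.303, 0.0904]
tcp_rot: [0.996, 0.092, -0.0, -0.0]
ft_force: [-4.8, 1.8, 1.4]
width: -0.002
finger_force: 1.9
```

Request:
{"name": "drive_tool", "arguments": {"series": [0.0015,0,0,0,0,0.1,0,0,0,0,0,0]}}

```text
clock: 11.02
eef_pos: [0.4986, 0.3033, 0.0904]
tcp_rot: [0.996, 0.088, -0.001, -0.0]
ft_force: [-6.1, 2.1, 1.5]
width: -0.001
finger_force: 2.4
```

Request:
{"name": "drive_tool", "arguments": {"series": [0.0012,0,0,0,0,0.1,0,0,0,0,0,0]}}

```text
clock: 11.28
eef_pos: [0.4992, 0.3035, 0.0903]
tcp_rot: [0.997, 0.084, -0.001, -0.0]
ft_force: [-6.3, 2.7, 2.1]
width: 0.002
finger_force: 2.8
```

The stop is met; the force is now rising.

Request:
{"name": "drive_tool", "arguments": {"series": [0.002,0,0,0,0,0,0,0,0,0,0,0]}}

```text
clock: 11.52
eef_pos: [0.5001, 0.3037, 0.0902]
tcp_rot: [0.997, 0.084, -0.002, -0.0]
ft_force: [-7.7, 2.1, 3.0]
width: -0.001
finger_force: 3.5
```

Request:
{"name": "drive_tool", "arguments": {"series": [0.0015,0,0,0,0,0,0,0,0,0,0,0]}}

```text
clock: 11.78
eef_pos: [0.5008, 0.3039, 0.09]
tcp_rot: [0.996, 0.084, -0.003, -0.0]
ft_force: [-8.3, 1.9, 3.5]
width: 0.002
finger_force: 4.0
```

Request:
{"name": "drive_tool", "arguments": {"series": [0.0025,0,0,0,0,0,0,0,0,0,0,0]}}

```text
clock: 12.02
eef_pos: [0.5019, 0.3042, 0.0898]
tcp_rot: [0.997, 0.084, -0.004, 0.0]
ft_force: [-9.5, 2.1, 4.6]
width: 0.002
finger_force: 4.8
```

Request:
{"name": "drive_tool", "arguments": {"series": [0.0025,0,0,0,0,0,0,0,0,0,0,0]}}

```text
clock: 12.28
eef_pos: [0.5031, 0.3045, 0.0896]
tcp_rot: [0.996, 0.084, -0.004, 0.0]
ft_force: [-11.2, 3.1, 4.3]
width: -0.004
finger_force: 5.6
```

Request:
{"name": "drive_tool", "arguments": {"series": [0.002,0,0,0,0,0,0,0,0,0,0,0,0,0,0,0,0,0,0,0,0,0,0,0]}}

```text
clock: 12.78
eef_pos: [0.5039, 0.3048, 0.0895]
tcp_rot: [0.996, 0.084, -0.005, 0.0]
ft_force: [-12.7, 1.4, 5.3]
width: -0.001
finger_force: 6.3
```

Request:
{"name": "drive_tool", "arguments": {"series": [-0.006,0,0,0,0,0,-0.006,0,0,0,0,0,-0.02,0,0,0,0,0,-0.02,0,0,0,0,0,0,0,-0.05,0,0,0,0,0,-0.05,0,0,0,0,0,-0.05,0,0,0,0,0,0,0,0,0], "gripper": -0.2}}

```text
clock: 13.78
eef_pos: [0.4704, 0.2988, 0.2158]
tcp_rot: [0.996, 0.084, 0.005, -0.002]
ft_force: [-0.5, 0.4, -0.1]
width: 0.599
finger_force: 0.0
```

Run:
```python
from h import *
im,d=r.capture("wrist");cv2.imwrite("pics/w2.png",im);W=cloud("wrist",d)
for o in r.masks_of("wrist","prop_leg")[:1]:
    P=W[o["mask"]&(d>0)];P=P[(P[:,2]>.099)&(P[:,2]<.112)];print(len(P));print(cv2.minAreaRect(P[:,:2].astype(np.float32)*1000)) if len(P)>5 else 0
k=W[(d>0)&(W[...,2]>.145)&(W[...,2]<.155)&(abs(W[...,0]-.488)<.04)&(abs(W[...,1]-.137)<.04)]
print("knobtop",len(k),k.mean(0) if len(k) else 0,cv2.minEnclosingCircle(k[:,:2].astype(np.float32)*1000) if len(k) else 0)
rel([.488,.1365,.129])
```

```text
1657
((515.40966796875, 271.03765869140625), (9.94064712524414, 108.99647521972656), 8.086119651794434)
knobtop 258 [0.48926053 0.13127672 0.14591259] ((489.0970153808594, 131.04078674316406), 7.404224395751953)
tool-frame m [-0.0068  0.1622  0.0821] yaw x deg 9.61 q [ 0.44  0.09  1.81 -0.    1.24  1.84] t 13.875
```

View pics/w2.png

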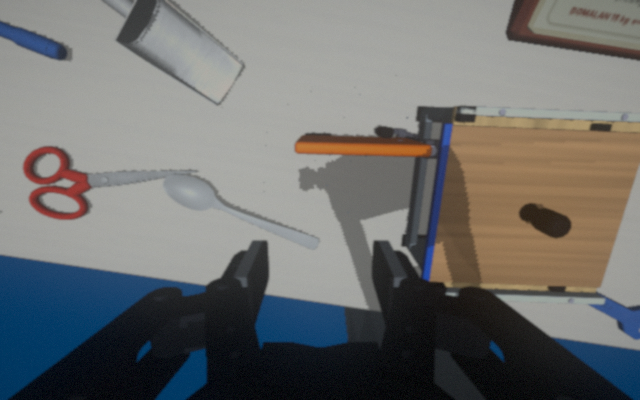

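The leg stands straight out (295–432, 147), about 1.55 rad, and the leaf is still in, with the knob at (545,220). Next, over the knob.

Request:
{"name": "drive_tool", "arguments": {"series": [-0.002,0.0515,0,0,0,0,-0.002,0.0515,0,0,0,0,-0.002,0.0515,0,0,0,0,-0.002,0.0515,0,0,0,0,0,0,0,0,0,0]}}

```text
clock: 14.5
eef_pos: [0.4875, 0.1317, 0.2083]
tcp_rot: [0.997, 0.082, -0.002, 0.0]
ft_force: [0.7, 0.3, -0.9]
width: 0.6
finger_force: 0.0
```

Run:
```python
from h import *
im,d=r.capture("wrist");cv2.imwrite("pics/w3.png",im);W=cloud("wrist",d)
k=W[(d>0)&(W[...,2]>.143)&(W[...,2]<.155)&(abs(W[...,0]-.488)<.04)&(abs(W[...,1]-.137)<.04)]
print("knobtop",len(k),k.mean(0) if len(k) else 0,cv2.minEnclosingCircle(k[:,:2].astype(np.float32)*1000) if len(k) else 0)
rel([.489,.134,.129])
```

```text
knobtop 521 [0.49234147 0.13290917 0.14754954] ((491.2080078125, 132.60772705078125), 8.934310913085938)
tool-frame m [ 0.0019 -0.0006  0.0796] yaw x deg 9.46 q [ 0.13 -0.01  1.92  0.    1.23  1.53] t 14.55
```

View pics/w3.png

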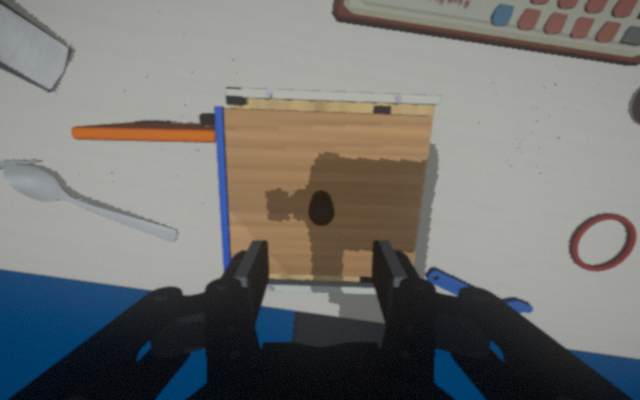

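The knob (320,207) is centred between the fingers. I descend and grip.

Request:
{"name": "drive_tool", "arguments": {"series": [0.0045,0,0.033,0,0,0,0,0,0.033,0,0,0,0,0,0.033,0,0,0,0,0,0,0,0,0]}}

```text
clock: 15.05
eef_pos: [0.4889, 0.1355, 0.1279]
tcp_rot: [0.996, 0.084, -0.004, 0.0]
ft_force: [0.2, 0.4, -0.5]
width: 0.601
finger_force: 0.0
```

Request:
{"name": "drive_tool", "arguments": {"series": [0,0,0,0,0,0,0,0,0,0,0,0,0,0,0,0,0,0,0,0,0,0,0,0,0,0,0,0,0,0,0,0,0,0,0,0], "gripper": 1, "newtons": 25}}

```text
clock: 15.8
eef_pos: [0.4934, 0.135, 0.1328]
tcp_rot: [0.996, 0.084, 0.001, -0.0]
ft_force: [-0.3, 0.3, 6.4]
width: 0.199
finger_force: 25.2
```

Request:
{"name": "drive_tool", "arguments": {"series": [0,0,-0.001,0,0,0,0.0006,-0.0125,0,0,0,0,0.0006,-0.0125,0,0,0,0,0.0006,-0.0125,0,0,0,0]}}

```text
clock: 16.3
eef_pos: [0.4891, 0.1643, 0.1328]
tcp_rot: [0.996, 0.084, 0.0, 0.001]
ft_force: [0.8, -5.4, 5.9]
width: 0.203
finger_force: 25.2
```

Request:
{"name": "drive_tool", "arguments": {"series": [0.0006,-0.0125,0,0,0,0,0.0006,-0.0125,0,0,0,0,0.0006,-0.0125,0,0,0,0,0,0,0,0,0,0]}}

```text
clock: 16.8
eef_pos: [0.4852, 0.1952, 0.1328]
tcp_rot: [0.996, 0.084, 0.0, 0.0]
ft_force: [0.4, -1.9, 5.7]
width: 0.197
finger_force: 25.2
```

Run:
```python
from h import *
print(np.round(r.get_state()["ft_force"],1))
im,d=r.capture("side");cv2.imwrite("pics/s4.png",cv2.resize(im[120:300,230:450],(660,540)))
```

```text
[ 0.4 -1.9  5.7]
```

View pics/s4.png

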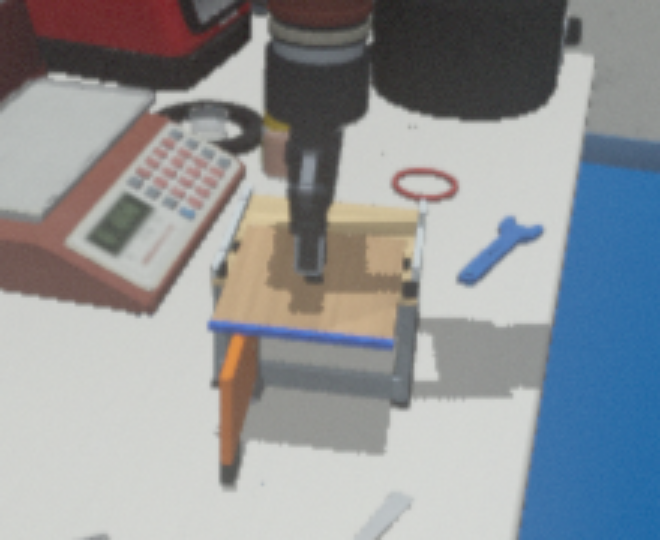

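The leaf is level and about 60 mm out, sliding over the leg (235,400). I continue to the stop.

Request:
{"name": "drive_tool", "arguments": {"series": [0.0005,-0.0125,-0.001,0,0,0,0.0003,-0.0075,0,0,0,0,0.0002,-0.005,0,0,0,0,0,0,0,0,0,0]}}

```text
clock: 17.35
eef_pos: [0.482, 0.215, 0.1327]
tcp_rot: [0.996, 0.084, -0.0, -0.0]
ft_force: [0.1, -1.7, 3.0]
width: 0.2
finger_force: 25.1
```

Request:
{"name": "drive_tool", "arguments": {"series": [0.0001,-0.004,0,0,0,0,0,0,0,0,0,0]}}

```text
clock: 17.6
eef_pos: [0.4817, 0.2177, 0.1327]
tcp_rot: [0.996, 0.084, -0.0, -0.0]
ft_force: [0.7, -1.8, 2.0]
width: 0.204
finger_force: 25.0
```

Request:
{"name": "drive_tool", "arguments": {"series": [0.0001,-0.003,0,0,0,0,0,0,0,0,0,0]}}

```text
clock: 17.85
eef_pos: [0.4814, 0.2201, 0.1326]
tcp_rot: [0.996, 0.084, -0.0, -0.0]
ft_force: [0.5, -1.5, 0.8]
width: 0.198
finger_force: 24.9
```

Request:
{"name": "drive_tool", "arguments": {"series": [0.0001,-0.0025,0,0,0,0,0,0,0,0,0,0]}}

```text
clock: 18.1
eef_pos: [0.4811, 0.2221, 0.1327]
tcp_rot: [0.996, 0.084, -0.0, -0.0]
ft_force: [-0.0, -1.4, -0.3]
width: 0.197
finger_force: 24.8
```

Request:
{"name": "drive_tool", "arguments": {"series": [0.0001,-0.0025,0,0,0,0,0,0,0,0,0,0]}}

```text
clock: 18.35
eef_pos: [0.4809, 0.2241, 0.1327]
tcp_rot: [0.996, 0.084, -0.0, -0.0]
ft_force: [0.1, -1.2, -0.1]
width: 0.2
finger_force: 24.7
```

Request:
{"name": "drive_tool", "arguments": {"series": [0.0001,-0.002,0,0,0,0,0,0,0,0,0,0]}}

```text
clock: 18.6
eef_pos: [0.4808, 0.2243, 0.1325]
tcp_rot: [0.996, 0.084, -0.0, 0.001]
ft_force: [1.6, -5.0, -0.8]
width: 0.2
finger_force: 24.9
```

Stop reached at about 90 mm. I ease off, lower a touch and let go.

Request:
{"name": "drive_tool", "arguments": {"series": [0,0.001,0.001,0,0,0,0,0,0,0,0,0]}}

```text
clock: 18.85
eef_pos: [0.4808, 0.2243, 0.1325]
tcp_rot: [0.996, 0.084, -0.0, 0.0]
ft_force: [-2.6, -5.3, 3.9]
width: 0.201
finger_force: 25.4
```

Request:
{"name": "drive_tool", "arguments": {"series": [0,0,0,0,0,0,0,0,0,0,0,0,0,0,0,0,0,0,0,0,0,0,0,0,0,0,0,0,0,0], "gripper": -0.2}}

```text
clock: 19.48
eef_pos: [0.4811, 0.2248, 0.1321]
tcp_rot: [0.996, 0.084, 0.0, -0.0]
ft_force: [-0.4, -0.3, 0.1]
width: 0.603
finger_force: 0.0
```

Request:
{"name": "drive_tool", "arguments": {"series": [0,0,-0.02,0,0,0,0,0,-0.05,0,0,0,0,0,-0.05,0,0,0,0,0,-0.05,0,0,0,0,0,0,0,0,0]}}

```text
clock: 20.1
eef_pos: [0.4841, 0.2256, 0.2743]
tcp_rot: [0.996, 0.084, 0.005, -0.001]
ft_force: [-0.4, -0.6, 1.0]
width: 0.605
finger_force: 0.0
```

Run:
```python
from h import *
s=r.get_state();print(np.round(s["ft_force"],1),s["width"],s["clock"])
im,d=r.capture("side");cv2.imwrite("pics/s5.png",cv2.resize(im[120:300,230:450],(660,540)))
for cam in("wrist","scene"):
    im,d=r.capture(cam);W=cloud(cam,d)
    m=r.masks_of(cam,"draw_leaf")
    if m:
        P=W[m[0]["mask"]&(d>0)];P=P[(P[:,2]>.10)&(P[:,2]<.12)]
        A=np.c_[P[:,:2],np.ones(len(P))];print(cam,"slope",np.linalg.lstsq(A,P[:,2],rcond=None)[0].round(4),len(P),P[:,1].max())
    k=W[(d>0)&(W[...,2]>.143)&(W[...,2]<.155)&(abs(W[...,0]-.48)<.03)&(abs(W[...,1]-.222)<.03)]
    print("knob",len(k),k.mean(0) if len(k) else 0)
```

```text
[-0.4 -0.6  1. ] 0.6048212179870184 20.1
wrist slope [-0.0009 -0.0228  0.1151] 20084 0.3080825972224896
knob 265 [0.47708857 0.22342668 0.14500402]
scene slope [ 0.003  -0.021   0.1151] 1900 0.31018506947617663
knob 24 [0.47486191 0.22586231 0.14664719]
```

View pics/s5.png

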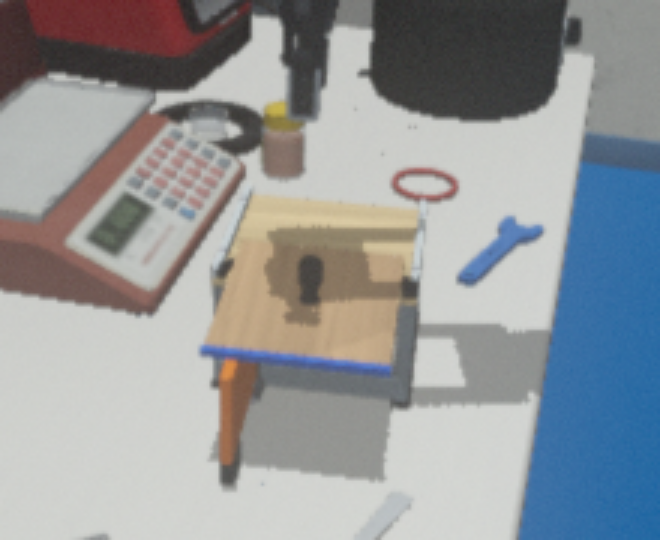

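The leaf is out with its blue edge at (300,360), tilted about 0.02 rad and resting on the leg (235,410). The gripper is clear, and the scoop and gasket were not touched.

```bash
python3 -c "
from h import *
print(r.close_job())"
```

```text
the job is handed in; nothing more can be done
None
```

I pressed the leg home at about 14 N and left it standing out, then drew the leaf to its stop; it rests on the leg tilted about 0.02 rad. The gripper is clear and the job is handed in, but no verdict was reported.

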